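# Pop the charged battery out of its charger and catch it

## Robot

A 7-joint arm with a two-finger parallel gripper is mounted at the origin on the work surface. World frame = base frame: x ahead of the robot, y to its left, z up, the work surface at z = 0. Lengths are in m, angles in rad, forces in N, time in s.
With the tool pointing down it reaches from about 0.4 to 0.925 m from the base axis. Payload 5.6 kg.
Tool frame: the origin (TCP) lies midway between the tips of the shut fingers; the grasp point (between the pads) lies 19 mm behind it; z points along the fingers, x is the direction in which the jaws open and shut, and the axes are right-handed (so a half turn about z gives the same grasp; the last joint's range is limited). The gripper opens to 85 mm and grips with 20 to 120 N. Pads are 22 mm wide; open, the fingers measure 114 mm over their backs; the gripper's body (76 mm by 85 mm) begins 54 mm behind the grasp point. The pads swing forward as they close: fully open they stand 13 mm farther back than shut.
Start: joints at [1.245, 0.468, -0.012, 1.603, 0.006, 1.071, -0.056], TCP at [0.181, -0.624, 0.231] pointing down, gripper open.
Joint ranges: [-2.53, 2.53], [-0.31, 2.02], [-1.57, 1.55], [0.28, 2.44], [-1.29, 4.43], [0.15, 1.84], [-2.92, 2.92]. Speed limits (rad/s): [2.57, 2.57, 3.14, 3.14, 3.14, 3.14, 3.14].

## Interface

Orientations are given as a unit quaternion [x, y, z, w].
In Python, from rig import env, optics, get_time_s, get_joint_positions, get_joint_vel, get_tau, get_eef_pos, get_ee_rot, get_wrist_force, get_ft_torque, get_grip_width gives the robot as it stands. Calls block until the motion is done:
- env.movep(position, orientation): joint-space move of the TCP to a pose.
- env.servo_line(position, rate=0.15, rot=None): straight line of the TCP; rot=None keeps the orientation; rate is the mean speed in m/s.
- env.move_joints(angles): joint-space move.
- env.set_gripper(opening, newtons=None): opening from 0.0 (shut) to 1.0 (fully open); newtons is the grip in N (None keeps the last); returns when the fingers have stopped.
- env.sleep(seconds).
- env.solve_ik(position, orientation): joint angles nearest the present ones, or None.
- optics.grab_frame(name): name is "side" or "top"; returns the picture (420x560x3 uint8, red, green, blue); there is no depth.
- optics.camera_model(name): a dict with "fx", "fy", "cx", "cy" (pixels), "k1" (the pictures are not rectified: a ray, as slopes to the right and down, at radius r is drawn at 1 + k1 r^2 times it, then the intrinsics apply), "position" and "rotation" of the camera in the world. Camera axes: x right, y down, z forward; pixel columns grow to the right and rows downward; lengths in m; the calibration is good to about 2 mm. A picture is of the moment at which its call begins. camera_model takes no time and is no camera call.
A pose or a line that the arm cannot do raises env.IKError and nothing moves.
- env.close_job(): hands the job in, once; it reports no verdict.
Readings, each from a call of its own:
- get_time_s(): time.
- get_joint_positions(): joint angles.
- get_joint_vel(): joint speeds.
- get_tau(): joint torques, N m.
- get_eef_pos(): TCP position.
- get_ee_rot(): TCP orientation.
- get_wrist_force(): force on the tool from outside, world axes, zero at the start.
- get_ft_torque(): the same for the moment, N m.
- get_grip_width(): opening from 0.0 (shut) to 1.0 (fully open).
Only numpy, scipy, OpenCV 4.12 (cv2) and the standard library are available. Lean on these libraries where they do the work, as an engineer would, in place of code of your own. Each camera call takes 0.05 s, during which the arm holds its last target.

## Task

Release the charged battery pack, the one in the charger with the green light: press that charger's blue release tab down with one finger and, with the other finger waiting in front of the bay, stop the pack as its spring drives it out, so that it stands about two centimetres out of the bay and no further. Do not pick the pack up, and leave the amber-lit charger and the other things alone. Finish in that pose, with the finger still holding the pack back against its spring.

Things in the scene. Friction and masses are not known exactly. Their poses are not given: they have to be found in the camera images.
- charger_green: Battery charger with green light bar on its rear housing, fixed to the table: light grey shell 170 (x) x 92 (y) x 70 mm. Origin: centre of its underside, on the table; -x is the open front of the bay, +y the side with the blue tab, z up. Bay: trough open in front (shell front at x = -85 mm) and above, floor 20 mm high, 7 mm cheeks at y = +-42.5 mm, 50 mm high; 70 mm high housing at x = 30 to 85 mm.
- pack_green: Battery pack in the green-lit charger: loose dark grey slab 110 (x) x 76 (y) x 42 mm, 0.3 to 0.6 kg, catch groove in its +y side. Origin: centre of its underside; axes as the charger's, front face at x = -55 mm. Latched: origin at x = -30, y = 0, z = 20 mm in the charger's frame, front face flush with the shell's front. 1 mm play each side.
- bay_green_mouth (a point): Centre of the front edge of the green-lit charger's bay floor, at (-85, 0, 20) mm in its frame. In front of it is bare table: a finger waits here. Released, the pack is driven along the charger's -x by a spring sled (6 N, falling to 3 N at 45 mm, where it stops), 20 mm in less than 0.1 s. Unstopped it leaves at about 0.7 m/s. Runners are slick.
- tab_green_top (a point): Pressing point on the green-lit charger's blue release tab, at (-65, 78, 36) mm in its frame at rest. Tab: level plate 32 (x) x 46 (y) x 5 mm, spanning x = -81 to -49, y = 48 to 94 mm, free above; a 12 mm high ledge under it reaches y = 98 mm. The catch arm of the same piece stands at y = 44 to 50 mm, 58 mm high, and leans out 11 mm when the tab is pressed: stay outside it.
- tab_green (a joint): Angle of the green-lit charger's tab about its hinge (along the charger's x, at y = 44, z = 22 mm): 0 at rest, 0.30 rad pressed to its stop, its top then about 10 mm lower at the pressing point. The catch lets the pack go at 0.13 to 0.22 rad, at 3 to 6 N of finger force. A spring returns the tab; the catch then only rubs on the pack's side.
- charger_amber: Battery charger with amber light bar on its rear housing, fixed to the table: light grey shell 170 (x) x 92 (y) x 70 mm. Origin: centre of its underside, on the table; -x is the open front of the bay, +y the side with the blue tab, z up. Bay: trough open in front (shell front at x = -85 mm) and above, floor 20 mm high, 7 mm cheeks at y = +-42.5 mm, 50 mm high; 70 mm high housing at x = 30 to 85 mm.
- pack_amber: Battery pack in the amber-lit charger: loose dark grey slab 110 (x) x 76 (y) x 42 mm, 0.3 to 0.6 kg, catch groove in its +y side. Origin: centre of its underside; axes as the charger's, front face at x = -55 mm. Latched: origin at x = -30, y = 0, z = 20 mm in the charger's frame, front face flush with the shell's front. It stays latched.
- tab_amber_top (a point): Pressing point on the amber-lit charger's blue release tab, at (-65, 78, 36) mm in its frame at rest. Tab: level plate 32 (x) x 46 (y) x 5 mm, spanning x = -81 to -49, y = 48 to 94 mm, free above; a 12 mm high ledge under it reaches y = 98 mm. The catch arm of the same piece stands at y = 44 to 50 mm, 58 mm high, and leans out 11 mm when the tab is pressed: stay outside it.
- tab_amber (a joint): Angle of the amber-lit charger's tab: 0 at rest, grows as it is pressed, as the other. Not to be pressed.
- pill_bottle: Amber pill bottle with white cap, 42 mm diameter, 78 mm tall, standing; origin at the centre of its base. Bystander.
- tape_roll: Roll of white tape lying flat, 76 mm diameter, 25 mm tall; origin at the centre of its underside. Bystander.
- oximeter: White and blue finger-clip pulse oximeter, 60 x 34 x 32 mm, lying; origin at the centre of its underside. Bystander.
Mind the look-alikes: they are no part of the job. Leave any yellow look-alike of the pack_green alone.

How it is judged:
By the outcome, as a careful person would: the job done as asked, in the order asked, and still so for the second after the job is handed in, while the arm keeps its last pose, push and grip.
It also fails if it takes over 32 s, if anything falls off the work surface, if the arm or the gripper's body presses on something with over 40 N, if the wrist force passes 120 N, or if a joint passes its speed limit or range.

## Working session

There is one attempt and no reset: what is moved stays moved. The work goes in short steps, each a Python script; the robot and the scene stay as the last script left them, time stands still between calls to the robot, and variables do not carry over. Pictures are saved under pics/ and viewed, and the job is handed in when it is done.

```bash
mkdir -p pics; ls; python3 - <<'E'
from rig import *
import cv2
for n in("top","side"):
    f=optics.grab_frame(n); cv2.imwrite(f"pics/{n}0.png",f[:,:,::-1]); print(optics.camera_model(n))
print(get_time_s(),get_joint_positions(),get_eef_pos(),get_ee_rot(),get_grip_width(),get_wrist_force())
E
```

```text
pics
{'fx': 459.13411458174676, 'fy': 459.13411458174676, 'cx': 282.96782752605696, 'cy': 207.5782778744337, 'k1': -0.009573050184176103, 'position': array([ 0.37334404, -0.00543473,  1.25115463]), 'rotation': array([ 0.71441081, -0.69617978,  0.04961449, -0.04989306])}
{'fx': 416.14112079509573, 'fy': 416.14112079509573, 'cx': 277.8282906028892, 'cy': 215.5753298086213, 'k1': -0.04703216074692507, 'position': array([ 0.47053032, -0.81321495,  0.68396038]), 'rotation': array([ 0.89476109, -0.03963972,  0.02318303, -0.4441777 ])}
0.1 [ 1.24501077  0.46830322 -0.01159325  1.60354118  0.0060239   1.0713639
 -0.05628127] [ 0.18115746 -0.62372914  0.23042042] [ 7.99684244e-01 -6.00420257e-01 -6.71954013e-04 -4.17229985e-04] 1.0021703825256791 [ 0.60497057  0.35229531 -1.02760898]
```

View pics/top0.png

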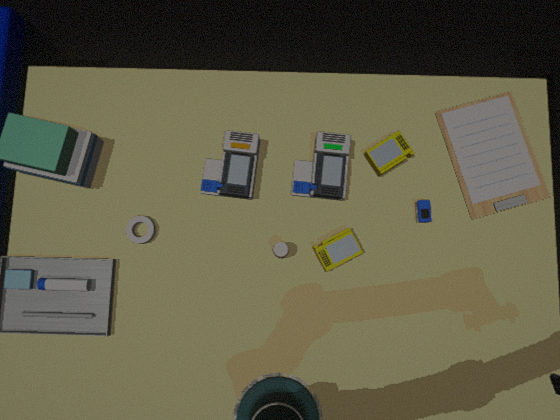

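View pics/side0.png

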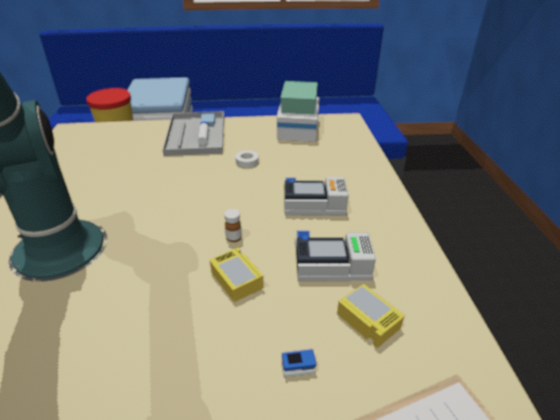

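```bash
python3 - <<'E'
import cv2,numpy as np
f=cv2.imread("pics/top0.png")[115:215,280:380]
g=cv2.imread("pics/side0.png")[215:295,280:390]
cv2.imwrite("pics/c1.png",cv2.convertScaleAbs(cv2.resize(f,(600,600),interpolation=cv2.INTER_CUBIC),alpha=1.3))
cv2.imwrite("pics/c2.png",cv2.convertScaleAbs(cv2.resize(g,None,fx=7,fy=7,interpolation=cv2.INTER_CUBIC),alpha=1.2))
E
```

```text
(no output)
```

View pics/c1.png

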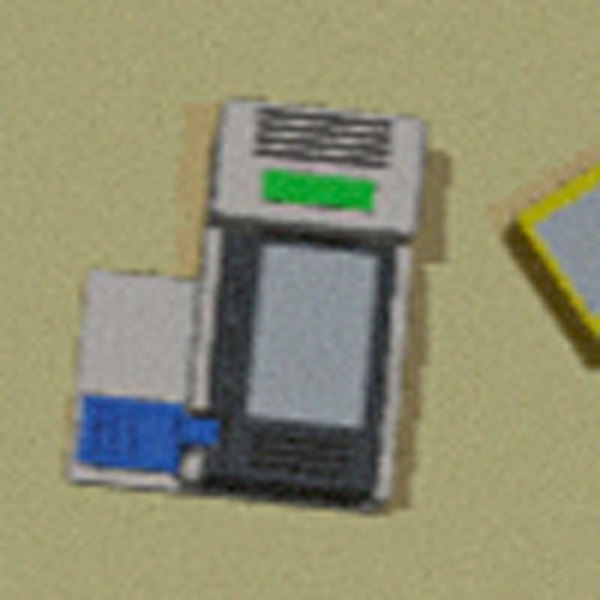

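View pics/c2.png

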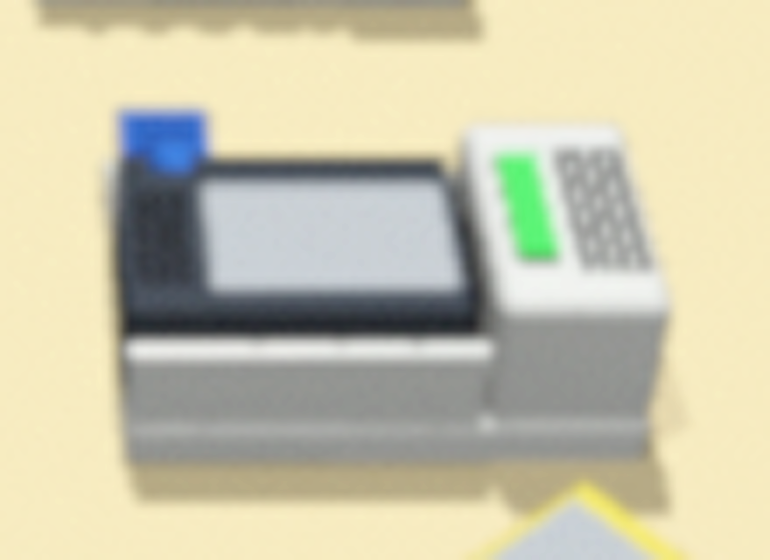

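```bash
cat > h.py <<'E'
import numpy as np,cv2
from scipy.spatial.transform import Rotation as R
from rig import *
def cast(n,uv,z):
    m=optics.camera_model(n);K=np.array([[m['fx'],0,m['cx']],[0,m['fy'],m['cy']],[0,0,1]])
    p=cv2.undistortPoints(np.array([[uv]],float),K,np.array([m['k1'],0,0,0,0]))[0,0]
    d=R.from_quat(m['rotation']).apply([p[0],p[1],1]);c=m['position']
    return c+d*(z-c[2])/d[2]
def proj(n,P):
    m=optics.camera_model(n);K=np.array([[m['fx'],0,m['cx']],[0,m['fy'],m['cy']],[0,0,1]])
    q=R.from_quat(m['rotation']).inv().apply(np.asarray(P)-m['position'])
    return cv2.projectPoints(q.reshape(-1,1,3),np.zeros(3),np.zeros(3),K,np.array([m['k1'],0,0,0,0]))[0].reshape(-1,2)
E
python3 - <<'E'
from h import *
T=[((222,98),(85,46,70)),((427,118),(85,-46,70)),((85,396),(-49,94,36)),((78,466),(-81,94,36)),((385,500),(-85,-46,50)),((70,484),(None,98,12))]
S=[((127,452),(-85,-46,0)),((648,455),(85,-46,0)),((125,345),(-85,-46,50)),((490,312),(30,-46,70)),((665,305),(85,-46,70)),((470,128),(30,46,70)),((617,128),(85,46,70))]
A=[];B=[]
for n,L,s,o in(("top",T,6,(280,115)),("side",S,7,(280,215))):
    for (u,v),c in L:
        if c[0] is None: continue
        w=cast(n,((u+.5)/s-.5+o[0],(v+.5)/s-.5+o[1]),c[2]/1000); A.append(c[:2]);B.append(w[:2])
A=np.array(A)/1e3;B=np.array(B);n=5
def fit(A,B):
    a=A-A.mean(0);b=B-B.mean(0)
    th=np.arctan2((a[:,0]*b[:,1]-a[:,1]*b[:,0]).sum(),(a*b).sum())
    M=np.array([[np.cos(th),-np.sin(th)],[np.sin(th),np.cos(th)]]);t=B.mean(0)-M@A.mean(0)
    print(np.degrees(th),t);print(((B-A@M.T-t)*1000).round(1).tolist());return th,t
fit(A[:n],B[:n]);fit(A[n:],B[n:]);fit(A,B)
E
```

```text
-4.408514936798573 [ 0.66138408 -0.12610744]
[[-0.5, -0.2], [-0.2, 0.5], [0.1, -1.3], [-0.0, -1.3], [0.6, 2.3]]
-6.431478411322268 [ 0.66597593 -0.12362559]
[[4.1, 2.9], [3.6, 5.7], [1.4, 0.8], [-2.5, -2.2], [-2.4, 2.3], [0.8, -5.7], [-5.0, -3.7]]
-4.902716342544839 [ 0.66362113 -0.12497417]
[[-3.1, -0.6], [-2.0, 0.1], [-3.0, -2.8], [-3.1, -3.1], [-1.3, 0.4], [5.4, 6.6], [4.5, 4.9], [2.7, 4.5], [-1.4, -1.6], [-1.5, 1.5], [4.3, -5.3], [-1.6, -4.8]]
```

```bash
cat >> h.py <<'E'
th=np.radians(-4.4); t0=np.array([.6614,-.1261]); M=np.array([[np.cos(th),-np.sin(th)],[np.sin(th),np.cos(th)]])
def W(x,y,z): return np.append(M@np.array([x,y])/1e3+t0,z/1e3)
Pf=np.array([-67,80.]);Bf=np.array([-118,-5.4]);mid=(Pf+Bf)/2
u=M@((Bf-Pf)/np.linalg.norm(Bf-Pf))
X=np.array([u[0],u[1],0]);Z=np.array([0,0,-1.]);Q=R.from_matrix(np.c_[X,np.cross(Z,X),Z]).as_quat()
def tcp(dx=0,dy=0,tip=100): return W(mid[0]+dx,mid[1]+dy,tip-13)
E
python3 - <<'E'
from h import *
print(tcp(),Q)
q=env.solve_ik(tcp(0,0,110),Q);print(q, env.solve_ik(tcp(0,0,26),Q))
if q is not None:
    # lift over: go through a raised waypoint
    print(env.movep(tcp(0,0,160),Q),get_time_s(),get_eef_pos())
    env.servo_line(tcp(0,0,105),rate=.1);print(get_time_s(),get_eef_pos(),tcp(0,0,105),get_grip_width(),get_wrist_force())
    for n in("top","side"): cv2.imwrite(f"pics/{n}1.png",optics.grab_frame(n)[:,:,::-1])
    a=cv2.imread("pics/top1.png")[115:255,270:390];b=cv2.imread("pics/side1.png")[180:300,230:390]
    cv2.imwrite("pics/d1.png",cv2.resize(a,None,fx=4,fy=4,interpolation=2));cv2.imwrite("pics/d2.png",cv2.resize(b,None,fx=5,fy=5,interpolation=2)[:600])
E
```

```text
[ 0.57203424 -0.08181342  0.087     ] [-0.45984945  0.88799689  0.          0.        ]
[ 0.19505601  0.52533283 -0.14244666  1.87411657  0.10471922  0.74928776
 -2.19113634] [ 0.12743181  0.65353487 -0.05594861  1.90126626  0.06129276  0.58841475
 -2.15395079]
False 2.4917 [ 0.57202033 -0.082913    0.14706685]
3.1917 [ 0.57236814 -0.08184617  0.09220144] [ 0.57203424 -0.08181342  0.092     ] 0.9994675597318665 [-0.1620452  -0.99039953  0.27001829]
```

View pics/d1.png

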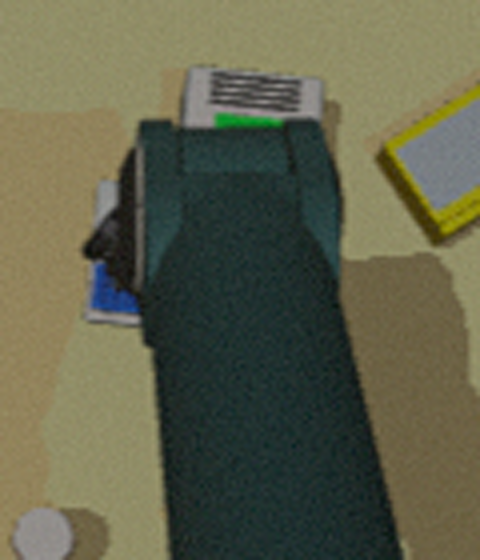

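View pics/d2.png

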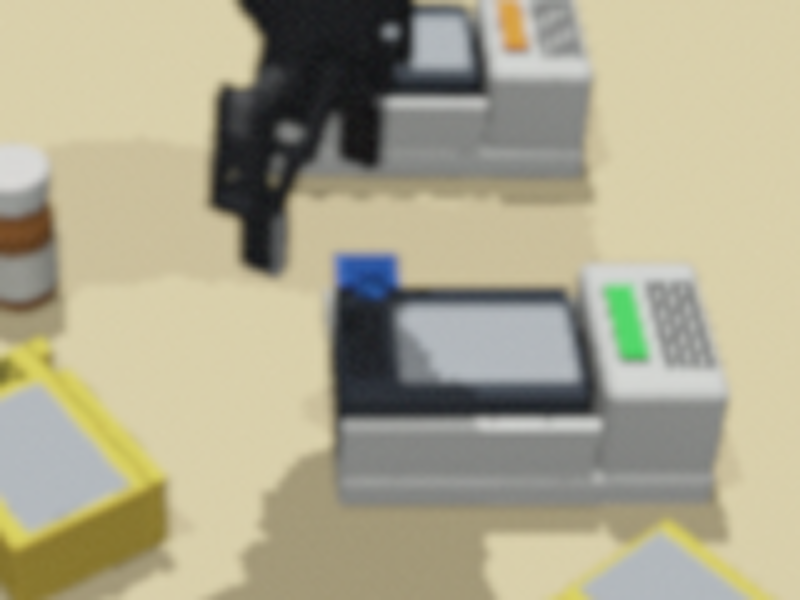

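```bash
python3 - <<'E'
from h import *
c=get_eef_pos()
def crop(p): return ((p-[230,180]+.5)*5).round(0).tolist()
v=np.array([-u[1],u[0]])
for s,n in((1,"block"),(-1,"press")):
    for tipz in (.013,):
        pts=[[*(c[:2]+s*u*.0425+s*u*a*.0145+v*b*.011),c[2]+tipz] for a in(0,1) for b in(-1,1)]
        print(n,[crop(p) for p in proj("side",pts)])
# charger corner reprojection
for q in((-85,-46,50),(-85,-46,0),(85,-46,70),(30,-46,70),(85,46,70),(85,-46,0),(-81,94,36),(-85,-38,62),(-49,94,36)): print(q,crop(proj("side",[W(*q)])[0]))
E
```

```text
block [[243.0, 258.0], [286.0, 274.0], [226.0, 276.0], [270.0, 292.0]]
press [[334.0, 158.0], [376.0, 172.0], [348.0, 142.0], [390.0, 156.0]]
(-85, -46, 50) [331.0, 433.0]
(-85, -46, 0) [327.0, 513.0]
(85, -46, 70) [726.0, 396.0]
(30, -46, 70) [599.0, 397.0]
(85, 46, 70) [687.0, 261.0]
(85, -46, 0) [703.0, 510.0]
(-81, 94, 36) [324.0, 254.0]
(-85, -38, 62) [331.0, 400.0]
(-49, 94, 36) [389.0, 254.0]
```

```bash
python3 - <<'E'
import cv2
b=cv2.imread("pics/side1.png")[190:240,265:315]
cv2.imwrite("pics/e.png",cv2.convertScaleAbs(cv2.resize(b,None,fx=12,fy=12,interpolation=cv2.INTER_CUBIC),alpha=2,beta=0))
E
```

```text
(no output)
```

View pics/e.png

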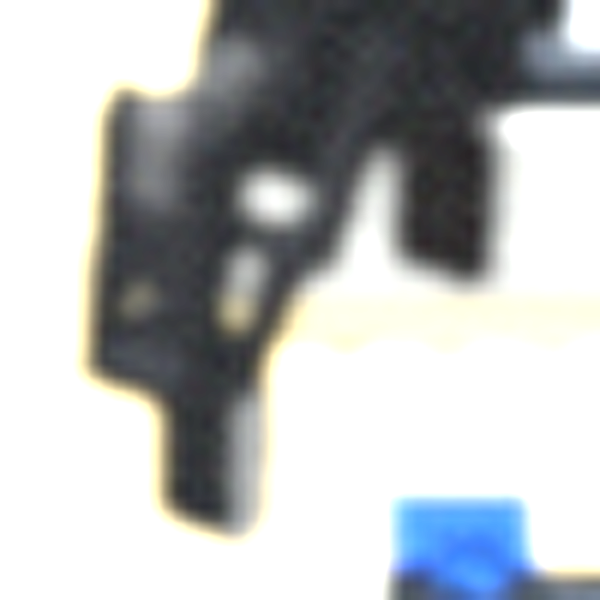

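```bash
python3 - <<'E'
from h import *
env.servo_line(tcp(1.5,0,45),rate=.08);env.sleep(.2)
f0=get_wrist_force();print(get_time_s(),get_eef_pos()-tcp(1.5,0,45),f0)
for z in np.arange(41,23.9,-1.0):
    env.servo_line(tcp(1.5,0,z),rate=.03)
    f=get_wrist_force()-f0;fc=M.T@f[:2]
    print(z,round(get_time_s(),2),((get_eef_pos()-tcp(1.5,0,z))*1e3).round(1),fc.round(1),f[2].round(1))
    if f[2]>25: break
    if fc[0]<-2.5:
        env.sleep(.3);f=get_wrist_force()-f0;print('hit?',M.T@f[:2],f[2]); break
cv2.imwrite("pics/side2.png",optics.grab_frame("side")[:,:,::-1]);cv2.imwrite("pics/top2.png",optics.grab_frame("top")[:,:,::-1])
b=cv2.imread("pics/side2.png")[180:300,230:390]
cv2.imwrite("pics/f2.png",cv2.resize(b,None,fx=5,fy=5,interpolation=2))
E
```

```text
4.3917 [ 4.17452471e-04 -4.49405018e-05  5.85679496e-04] [ 0.11711641  0.16714213 -1.2034597 ]
41.0 4.67 [-0.2  0.  -0.2] [-0.2 -0.2] 2.1
40.0 4.92 [-0.   0.  -0.1] [-0.2 -0.4] 1.3
39.0 5.17 [-0.  -0.  -0.1] [ 0.1 -0.1] 0.3
38.0 5.42 [-0.1  0.  -0.1] [-0.6 -0.5] 1.2
37.0 5.67 [-0.1 -0.  -0.1] [-0.7  0.1] 1.6
36.0 5.92 [-0.   0.  -0.1] [-0.7 -0.1] 1.2
35.0 6.17 [0.2 0.2 0.1] [0.2 0.8] 2.2
34.0 6.42 [0.3 0.4 0.2] [-0.9  1.6] 3.9
33.0 6.67 [0.4 0.5 0.2] [0.5 2.1] 5.1
32.0 6.92 [0.4 0.3 0.2] [-0.1  2. ] 6.2
31.0 7.17 [-1.6  0.2 -0.3] [-3.4  4.4] 8.4
hit? [-3.24719077  2.97436883] 7.025135759044131
```

View pics/f2.png

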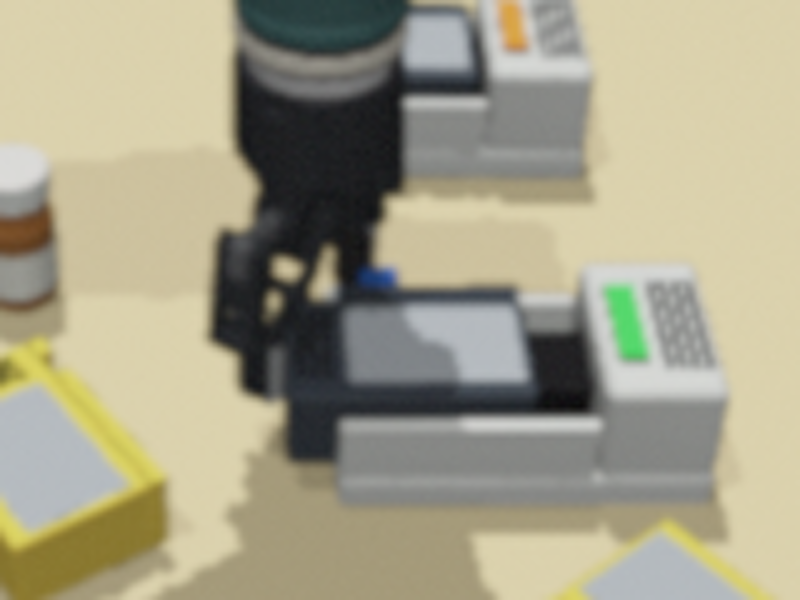

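```bash
python3 - <<'E'
from h import *
F=lambda p:np.array(p)/5+[230,180]
for a,b in (((403,385),(347,385)),((586,384),(532,384)),((395,303),(341,303)),((338,405),(289,405))):
    d=cast("side",F(a),.062)-cast("side",F(b),.062); print(M.T@d[:2]*1000)
# subpixel shift of the far label edge by row profiles
i=[cv2.cvtColor(cv2.imread(f"pics/side{k}.png"),cv2.COLOR_BGR2GRAY).astype(float) for k in(1,2)]
for r in (246,250,253):
    e=[]
    for im in i:
        g=np.diff(im[r-1:r+2].mean(0)); seg=g[325:352] ; k=np.argmin(seg); w=np.clip(-seg[max(0,k-2):k+3],0,None); e.append(325+.5+(np.arange(max(0,k-2),max(0,k-2)+len(w))*w).sum()/w.sum())
    d=cast("side",(e[0],r),.062)-cast("side",(e[1],r),.062); print(r,e,M.T@d[:2]*1000)
print(get_time_s(),get_wrist_force(),get_eef_pos(),get_grip_width())
E
```

```text
[24.53819753 -0.22100053]
[23.77096337 -0.24271264]
[24.79392319 -0.20064648]
[21.21512318 -0.18605101]
246 [np.float64(343.8564668769716), np.float64(333.5)] [23.49613075 -0.2177303 ]
250 [np.float64(344.52915451895046), np.float64(334.7067415730337)] [22.03254535 -0.21173698]
253 [np.float64(345.22957746478875), np.float64(335.33143507972665)] [22.01574527 -0.21719972]
7.575 [-3.17638439  3.32805165  5.68394458] [ 0.57193064 -0.08176315  0.01767963] 1.0058635415223127
```

```bash
python3 - <<'E'
import cv2
a=cv2.imread("pics/top2.png")[115:255,270:390]
cv2.imwrite("pics/g2.png",cv2.resize(a,None,fx=4,fy=4,interpolation=2))
E
```

```text
(no output)
```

View pics/g2.png

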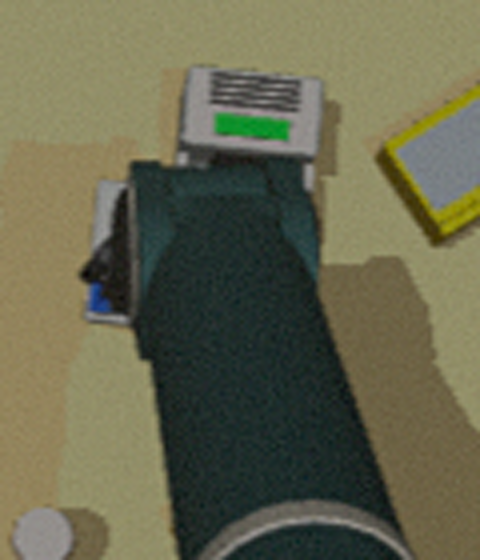

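```bash
python3 - <<'E'
from h import *
e0=get_eef_pos()
env.servo_line(tcp(4.0,0,31),rate=.02);env.sleep(.5)
print((M.T@(get_eef_pos()-e0)[:2]*1e3),get_wrist_force(),get_time_s(),get_eef_pos()-tcp(4,0,31))
cv2.imwrite("pics/side3.png",optics.grab_frame("side")[:,:,::-1])
i=[cv2.cvtColor(cv2.imread(f"pics/side{k}.png"),cv2.COLOR_BGR2GRAY).astype(float) for k in(1,2,3)]
for r in (246,250,253):
    e=[]
    for im in i:
        g=np.diff(im[r-1:r+2].mean(0)); seg=g[325:352] ; k=np.argmin(seg); lo=max(0,k-2); w=np.clip(-seg[lo:k+3],0,None); e.append(325.5+((lo+np.arange(len(w)))*w).sum()/w.sum())
    print(r,np.round(e,2),[(M.T@(cast("side",(e[0],r),.062)-cast("side",(x,r),.062))[:2]*1e3)[0].round(1) for x in e[1:]])
cv2.imwrite("pics/h3.png",cv2.resize(cv2.imread("pics/side3.png")[180:300,230:390],None,fx=5,fy=5,interpolation=2))
E
```

```text
[ 0.83173508 -0.18596526] [-6.71213246  4.60226173  7.63337615] 8.35 [-0.0032768   0.00010792 -0.00074457]
246 [343.86 333.5  333.84] [np.float64(23.5), np.float64(22.7)]
250 [344.53 334.71 335.26] [np.float64(22.0), np.float64(20.8)]
253 [345.23 335.33 335.66] [np.float64(22.0), np.float64(21.3)]
```

View pics/h3.png

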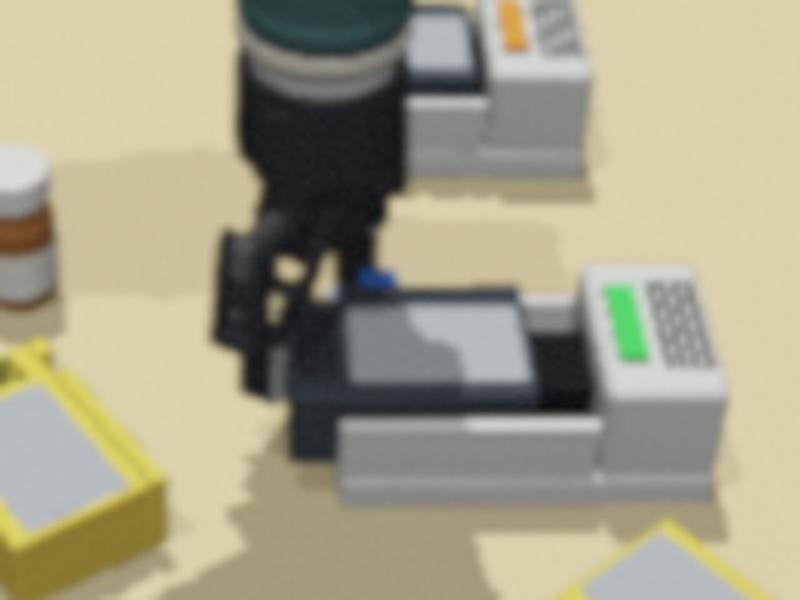

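```bash
python3 - <<'E'
from h import *
e=get_eef_pos();env.sleep(1.0);print((get_eef_pos()-e)*1e3,get_wrist_force(),get_time_s())
env.close_job()
E
```

```text
[-0.03465636 -0.00170722 -0.01260083] [-7.24467521  2.88103628  7.74875236] 9.4
the job is handed in; nothing more can be done
```

I released the green-lit charger's pack with one finger on its blue tab. The other finger caught it in front of the bay, and I handed the job in at 9.4 s with that finger still holding the pack back.

- **Which charger:** the two chargers were the amber-lit one at top-view pixel (240, 146) and the green-lit one at (333, 147). I confirmed the green light in an enlarged crop before moving in.
- **Release:** the catch let go at about 6–8 N of downward force, and the pack hit the waiting finger straight away.
- **How far out:** side-view measurements first gave about 22–24 mm, so I pushed the pack gently back. The last picture gave 20.8 to 22.7 mm, depending on the row measured. The arm yields under load, so it moved only 0.8 mm of the 2.5 mm commanded.
- **Final hold:** over a 1 s check before hand-in the tool drifted less than 0.05 mm. The tool still took about 7 N from the pack, and the tab was still pressed.
- **Other things:** I never moved towards the amber-lit charger, the yellow look-alikes or the bystanders. Those visible in the final side-view crop had not moved; I did not check the rest again.
- **Disagreements:** the two cameras differed by a few millimetres on the charger's position. The arm hid the pack from the top camera, so the distance out rests on the side view alone. The first move returned "False", although the arm did reach its target.

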